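Unhook the instrument basket from its bent drying hook and seat it in the ultrasonic bath

TASK

Take the wire instrument basket off the drying stand and stand it, level, on the bottom of the empty ultrasonic bath's tank, then let go of it. The hook's prong has been bent in a direction nobody noted, so ease the eye up along it by feel, past the tip before drawing away, and never strain the hook; set the basket down gently and leave the bottle, the dishes and the beaker where they are.

Things in the scene. Friction and masses are not known exactly. Their poses are not given: they have to be found in the camera images.
- basket: Stainless wire basket 100 (x) x 86 (y) x 55 mm high, 126 high with its blue handle; 0.14 to 0.28 kg, centre of mass within 10 mm of below the handle's middle. Origin: centre of its underside, z up. At its +x end a flat steel hanging tab, 36 wide and 4 thick, runs out to x = +98 mm and holds the square eye.
- handle (a point): Middle of the basket's handle, 118 mm above the basket's origin: a straight level bar along the basket's x axis, 96 long, 14 wide (y), 16 high, carried by a steel upright at each end; the space below it is open down to the basket's rim, 55 mm over its underside.
- eye (a point): Centre of the 16 x 16 mm square eye through the hanging tab, at the tab's underside: 80 mm toward +x and 104 mm above the basket's origin. To come off the hook it must rise more than 60 mm above the arm, moving sideways with the prong; then it can be drawn away toward the stand's -x.
- stand: Drying stand, fixed: blue foot, white post, drip plate. Origin on the bench under the middle of the hanging basket; the post (22 mm square, 214 tall) stands at the stand's x = +150 mm. The basket hangs with axes parallel to the stand's, underside 85 mm up, its back's lower edge against a level rubber bar (60 long, 10 thick, height 91), so it cannot move toward +x until lifted 11 mm.
- hook: The stand's hook (origin and axes as the stand): flat blue arm 20 wide, top at height 189, from the post toward -x to an upturned round steel prong 10 mm thick standing in the eye (3 mm clearance all round when centred; at first its weight pulls the eye's rear edge onto the prong's rear; centred is 3 mm toward +x). More than 15 N on the hook strains it.
- hook_foot (a point): Foot of the prong, on top of the arm, 83 mm toward +x from the stand's origin. The rigid prong rises straight for 12 mm, then is bent 0.32 rad from vertical for 45 mm: its tip is 60 mm above the arm and 14 mm aside. Which side (any, all round) differs every time and is not in the poses: feel it, or see it.
- bath: Small empty ultrasonic bath, white and blue, fixed: 160 (x) x 146 (y) x 85 mm high, origin at the centre of its underside. Its open steel tank is 112 (x) x 98 (y) mm, centred, with vertical walls. The basket goes in with its x along the bath's x (either way round), 6 mm clearance each side; handle and tab stay above the rim. More than 30 N on it is not gentle.
- bath_floor (a point): Centre of the tank's rigid flat floor, 25 mm above the bench, 60 mm below the rim.
- media: Bystander: amber bottle with blue cap, 60 mm in diameter, 130 tall; origin at the centre of its underside.
- dishes: Bystander: stack of Petri dishes, 88 mm in diameter, 60 tall; origin at the centre of its underside.
- beaker: Bystander: blue beaker, 72 mm in diameter, 85 tall; origin at the centre of its underside.
Not all that is in view belongs to the job. Leave any orange or red look-alike of the basket alone.

How it is judged:
By the outcome, as a careful person would: the job done as asked, in the order asked, and still so for the second after the job is handed in, with the robot touching nothing.
It also fails if it takes over 72 s, if anything falls off the work surface, if the arm or the gripper's body presses on something with over 40 N, if the wrist force passes 120 N, or if a joint passes its speed limit or range.

ROBOT

A 7-joint arm with a two-finger parallel gripper is mounted at the origin on the work surface. World frame = base frame: x ahead of the robot, y to its left, z up, the work surface at z = 0. Lengths are in m, angles in rad, forces in N, time in s.
With the tool pointing down it reaches from about 0.35 to 0.9 m from the base axis. Payload 8.1 kg.
Tool frame: the origin (TCP) lies on the centre line of the jaws, within the pads' length; the fingertips stand 17 mm ahead of it and the grasp point (between the pads) lies 2 mm behind it; z points along the fingers, y is the line along which they close (so a half turn about z gives the same grasp; the last joint's range is limited). The gripper opens to 92 mm and grips with 3 to 60 N. Pads are 19 mm wide; open, the fingers measure 130 mm over their backs; the gripper's body (75 mm by 190 mm) begins 47 mm behind the grasp point.
Start: joints at [-1.295, 0.434, 0.025, 1.573, -0.012, 1.134, -0.075], TCP at [0.231, 0.581, 0.244] pointing down, gripper open.
Joint ranges: [-2.62, 2.62], [-0.44, 2.09], [-1.27, 1.32], [0.08, 2.57], [-1.32, 4.46], [0.12, 2], [-2.74, 2.74]. Speed limits (rad/s): [2.22, 2.22, 3.01, 3.01, 3.14, 3.14, 3.14].

INTERFACE

Orientations are given as a rotation vector (axis times angle).
In Python, from rig import arm gives the robot as it stands.
- The arm moves only by the tool arm_command, never from a script. Its arguments are lists of equal length, an entry for each row: "fingers": the closure, from 0 (fully open) to 1 (shut); "offset": the shift along the world's x, y, z in m, a list of three; "spin": the turn about the world's z in degrees. A call has 1 to 10 rows; each row shifts and turns the commanded pose from where the row before left it; what a row does not reach is not made up. A row lasts 1/8 s, in which the tool goes at most 62.5 mm and 10.7 degrees, less where a joint would pass 70% of its speed; a pose out of reach is approached as far as the arm can. A call is refused whole if a number of a shift passes 0.0625 or a number of a turn 10.7, either way. A call with a gripper value outside its range is refused whole. The fingers move at their own pace and stop on an object; "force" is the grip in N (left out, the last holds). Time passes only in rows, so rows that do not move let the fingers close. It gives the time, the measured TCP pose, the force, the opening and the grip force at its end, in the units of the state.
- arm.sense(): the state, without advancing time (a new reading comes with each control period).
- arm.capture(name): name is "scene" or "top" or "wrist"; returns the picture (480x640x3 uint8, blue, green, red); there is no depth.
- arm.calibration(name): a dict with "fx", "fy", "cx", "cy" (pixels), "world_to_cam" (4x4, takes a point from world to camera coordinates). Camera axes: x right, y up, looking along -z (the intrinsics and any distortion apply to the point x, -y, -z); pixel columns grow to the right and rows downward; lengths in m; the calibration is good to about 2 mm. A picture is of the moment at which its call begins: read the wrist's pose just before it. calibration takes no time and is no camera call; for the wrist camera it gives the pose at the moment of the call.
- arm.finish_job(): hands the job in; it is judged then, once.
Trained networks look in the newest picture that a camera, given by its name, has taken for a name from the list of things; names that differ only in an ending like _2 or _b are one class to them, and where a whole thing is asked for, a point or a joint stands for the part that bears it (a point fixed in the world has none). Each returns a list of dicts, best first, with "conf" (0 to 1); they miss things now and then, are a little off and sometimes report something else, mostly with a low value. They report only what shows in the picture. A call takes as long as a camera call. They do not tell look-alikes from the thing itself.
- arm.look_for(camera, name): "extent" ([left, top, width, height] as shares, 0 to 1, of the picture: columns of its width, rows of its height, round what is visible of it).
- arm.mark_of(camera, name): "xy" ([column, row] as shares, 0 to 1, of the picture: columns of its width, rows of its height: a listed point, or the origin of a listed thing).
The state is a dict: "time_s": time; "q": joint angles; "dq": joint speeds; "joint_efforts": joint torques, N m; "eef_pos": TCP position; "tool_rot": TCP orientation; "contact_force": force on the tool from outside, world axes, zero at the start; "wrist_torque": the same for the moment, N m; "grip_width": finger opening in m; "gripper_force": force on a finger pad.
Only numpy, scipy, OpenCV 4.12 (cv2) and the standard library are available. Lean on these libraries where they do the work, as an engineer would, in place of code of your own. Each camera call takes 0.05 s, during which the arm holds its last target. There are 200 camera calls.

## Working session

There is one attempt and no reset: what is moved stays moved. The work goes in short steps, Python scripts to look and compute and a tool call to move; the robot and the scene stay as the last step left them, time stands still between calls to the robot, and variables do not carry over. Pictures are saved under pics/ and viewed, at most 10 in all, crops included, and the job is handed in when it is done.

Besides the shell and the picture viewer there is one more tool, called after "Call:" as name(argument=value, ...), one argument or row to a line, values as JSON. arm_command: Moves the arm, as the interface text tells. Its arguments: {"type":"object","properties":{"fingers":{"type":"array","items":{"type":"number"}},"offset":{"type":"array","items":{"type":"array","items":{"type":"number"}}},"spin":{"type":"array","items":{"type":"number"}},"force":{"type":"number"}},"required":["fingers","offset","spin"]}

```bash
mkdir -p pics; cat > h.py <<'E'
import numpy as np, cv2
from rig import arm
def P(cam):
    c=arm.calibration(cam); return c
def proj(c,p):
    q=c["world_to_cam"]@np.r_[p,1]; return np.array([c["fx"]*q[0]/-q[2]+c["cx"], c["fy"]*-q[1]/-q[2]+c["cy"]])
def ray(c,uv):
    T=np.linalg.inv(c["world_to_cam"]); d=np.array([(uv[0]-c["cx"])/c["fx"],-(uv[1]-c["cy"])/c["fy"],-1])
    d=T[:3,:3]@d; return T[:3,3], d/np.linalg.norm(d)
def onz(c,uv,z):
    o,d=ray(c,uv); return o+d*(z-o[2])/d[2]
def tri(rs):
    A=np.zeros((3,3));b=np.zeros(3)
    for o,d in rs:
        M=np.eye(3)-np.outer(d,d);A+=M;b+=M@o
    x=np.linalg.solve(A,b)
    return x,[np.linalg.norm((np.eye(3)-np.outer(d,d))@(x-o)) for o,d in rs]
E
ls; python3 - <<'E'
from h import *
for n in ["scene","top"]:
    im=arm.capture(n); cv2.imwrite(f"pics/{n}0.png",im); c=P(n)
    print(n,{k:np.round(v,3).tolist() for k,v in c.items()})
    for t in ["basket","handle","eye","stand","hook","hook_foot","bath","bath_floor","media","dishes","beaker"]:
        print(t,[(np.round(np.array(r["xy"])*[640,480],1).tolist(),round(r["conf"],2)) for r in arm.mark_of(n,t)[:3]])
s=arm.sense();print(s)
E
```

```text
h.py
pics
scene {'fx': 526.051, 'fy': 526.051, 'cx': 321.58, 'cy': 235.561, 'world_to_cam': [[-0.731, 0.683, 0.0, 0.452], [-0.555, -0.594, 0.582, 0.127], [0.398, 0.425, 0.813, -1.717], [0.0, 0.0, 0.0, 1.0]]}
basket [([285.8, 219.7], 0.89), ([208.9, 228.8], 0.84), ([335.6, 205.2], 0.75)]
handle [([278.4, 132.7], 0.88), ([197.4, 204.0], 0.82), ([332.3, 182.5], 0.59)]
eye [([260.2, 148.0], 0.85), ([359.0, 188.5], 0.84), ([220.1, 201.0], 0.57)]
stand [([284.3, 238.4], 0.59), ([257.6, 210.6], 0.32)]
hook []
hook_foot [([292.9, 332.5], 0.48), ([258.3, 212.6], 0.42)]
bath [([398.4, 340.1], 0.94)]
bath_floor [([400.3, 337.4], 0.61), ([259.7, 210.8], 0.41)]
media []
dishes [([368.4, 282.6], 0.59)]
beaker [([253.7, 199.1], 0.95), ([366.5, 283.8], 0.65)]
top {'fx': 458.126, 'fy': 458.126, 'cx': 311.929, 'cy': 232.857, 'world_to_cam': [[0.063, -0.998, -0.006, -0.144], [0.974, 0.06, 0.219, -0.541], [-0.218, -0.019, 0.976, -1.3], [0.0, 0.0, 0.0, 1.0]]}
basket [([357.8, 310.4], 0.98), ([427.1, 198.3], 0.86), ([363.4, 242.2], 0.6)]
handle [([437.3, 190.6], 0.81), ([463.5, 323.9], 0.67), ([362.0, 311
[... 325 characters left out ...]
{'time_s': 1.2, 'q': array([-1.29460793,  0.43452663,  0.02499966,  1.57320126, -0.01159991,
        1.13399437, -0.07509948]), 'dq': array([ 0.00059137,  0.0014029 , -0.00094189,  0.00019788, -0.00024069,
       -0.00093958,  0.00068825]), 'joint_efforts': array([ 1.36625936e-04, -6.67655969e+01,  9.84150097e-01, -3.14823925e+01,
       -6.07171864e-02,  3.27047019e-02,  3.87133900e-05]), 'eef_pos': array([0.2311513 , 0.58069826, 0.24372479]), 'tool_rot': array([5.91575613e-01, 3.08537721e+00, 2.20366923e-05]), 'contact_force': array([0.4335831 , 0.27639128, 0.74936539]), 'wrist_torque': array([-0.04319769, -0.00346393, -0.03503017]), 'gripper_force': 0.0, 'grip_width': 0.09185207328632636}
```

View pics/scene0.png

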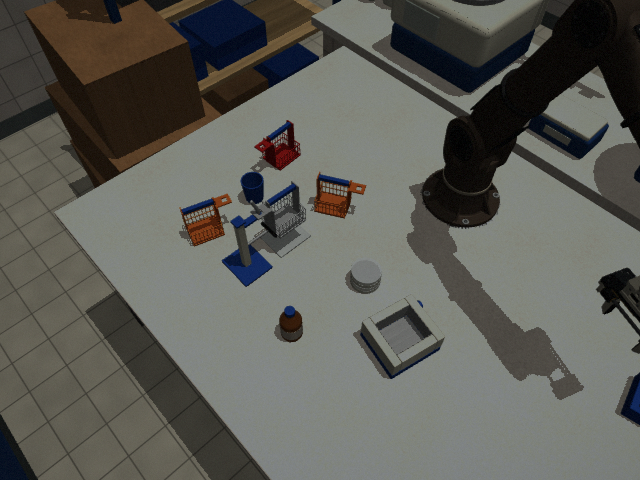

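View pics/top0.png

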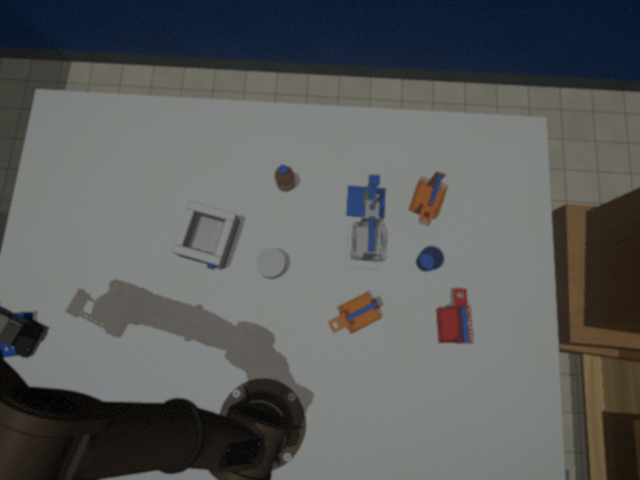

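The silver-and-blue basket hangs on the stand: scene about (284,212), top about (368,240). Candidates that could be taken for it:
- Orange at scene (204,222) / top (428,200).
- Orange at scene (335,195) / top (358,312).
- Red at scene (280,150) / top (455,318).

By the description I choose the silver one on the stand. The bath is at scene (402,335) / top (207,237).

```bash
python3 - <<'E'
from h import *
s,t,w=P("scene"),P("top"),P("wrist")
r=lambda x:np.round(x,4).tolist()
print("foot tri",[r(x) for x in tri([ray(s,(258.3,212.6)),ray(t,(369.8,207.5))])])
print("foot top z.189",r(onz(t,(369.8,207.5),.189)),"eye",r(onz(t,(372.4,205.3),.189)),"scene",r(onz(s,(258.3,212.6),.189)))
print("handle top",r(onz(t,(371.5,236),.203)),"scene",r(onz(s,(283,193),.203)))
print("basket z.085",r(onz(t,(363.4,242.2),.085)))
print("bath",r(tri([ray(s,(398.4,340.1)),ray(t,(208.8,238.9))])[0]),r(onz(t,(208.6,233.9),.025)),r(onz(s,(400.3,337.4),.025)))
print("bath corners top",[r(onz(t,p,.085)) for p in [(196,202),(238,210),(222,267),(174,251)]])
print("bottle",r(onz(t,(284.3,181.5),0)),"dishes",r(onz(t,(272,263),.0)),"beaker",r(onz(t,(425.6,265.9),0)))
# wrist cam relative to tcp
T=np.linalg.inv(w["world_to_cam"]);print("cam pos",r(T[:3,3]),"fwd",r(-T[:3,2]),"up",r(T[:3,1]),w["fx"])
im=cv2.imread("pics/top0.png");im2=cv2.imread("pics/scene0.png")
a=cv2.resize(im[160:290,310:460],None,fx=3.4,fy=3.4,interpolation=2);b=cv2.resize(im2[160:290,180:330],None,fx=3.4,fy=3.4,interpolation=2)
cv2.imwrite("pics/crop1.png",cv2.resize(np.hstack([a,b]),(800,347)))
E
```

```text
foot tri [[0.6018, -0.2671, 0.1886], [0.0032, 0.0032]]
foot top z.189 [0.5996, -0.2646, 0.189] eye [0.6062, -0.2714, 0.189] scene [0.6036, -0.2697, 0.189]
handle top [0.5177, -0.2703, 0.203] scene [0.5158, -0.2672, 0.203]
basket z.085 [0.5244, -0.2609, 0.085]
bath [0.5237, 0.2051, 0.0055] [0.5338, 0.2047, 0.025] [0.5242, 0.2056, 0.025]
bath corners top [[0.6153, 0.2378, 0.085], [0.5984, 0.1112, 0.085], [0.4271, 0.1405, 0.085], [0.4649, 0.284, 0.085]]
bottle [0.7236, -0.0106, 0.0] dishes [0.4602, 0.0071, 0.0] beaker [0.4802, -0.4609, 0.0]
cam pos [0.1585, 0.6102, 0.3838] fwd [0.2694, -0.1071, -0.9571] up [-0.8892, 0.354, -0.2899] 342.017105288793
```

View pics/crop1.png

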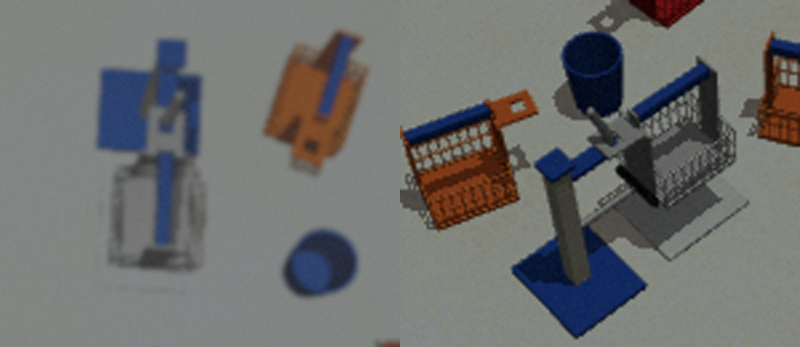

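The close crop confirms the silver basket with the blue handle hanging on the stand. The prong seems to lean up-right in the top view, roughly world +x, -y. Moving above it for a closer look.

Call:
arm_command(
  fingers=[0, 0, 0, 0, 0, 0, 0, 0, 0, 0],
  offset=[
    [0.02, -0.042, 0.012],
    [0.02, -0.042, 0.012],
    [0.02, -0.042, 0.012],
    [0.02, -0.042, 0.012],
    [0.02, -0.042, 0.012],
    [0.02, -0.042, 0.012],
    [0.02, -0.042, 0.012],
    [0.02, -0.042, 0.012],
    [0.02, -0.042, 0.012],
    [0.02, -0.042, 0.012],
  ],
  spin=[2.2, 2.2, 2.2, 2.2, 2.2, 2.2, 2.2, 2.2, 2.2, 2.0],
)

```text
time_s: 2.45
eef_pos: [0.4316, 0.1592, 0.3644]
tool_rot: [-0.004, 3.141, 0.001]
contact_force: [0.4, -0.0, 0.0]
grip_width: 0.092
gripper_force: 0.0
```

Call:
arm_command(
  fingers=[0, 0, 0, 0, 0, 0, 0, 0, 0, 0],
  offset=[
    [0.003, -0.043, 0],
    [0.003, -0.043, 0],
    [0.003, -0.043, 0],
    [0.003, -0.043, 0],
    [0.003, -0.043, 0],
    [0.003, -0.043, 0],
    [0.003, -0.043, 0],
    [0.003, -0.043, 0],
    [0.003, -0.043, 0],
    [0.003, -0.043, 0],
  ],
  spin=[0, 0, 0, 0, 0, 0, 0, 0, 0, 0],
)

```text
time_s: 3.7
eef_pos: [0.4612, -0.2706, 0.3639]
tool_rot: [-0.003, 3.141, 0.0]
contact_force: [0.2, 0.7, 0.5]
grip_width: 0.0918
gripper_force: 0.0
```

```bash
python3 - <<'E'
from h import *
s=arm.sense();print(s["time_s"],s["eef_pos"],s["tool_rot"],s["q"])
c=P("wrist");im=arm.capture("wrist");cv2.imwrite("pics/w1.png",im);np.savez("w1.npz",**c)
for t in ["basket","handle","eye","hook_foot","stand"]:
    print(t,[(np.round(np.array(r["xy"])*[640,480],1).tolist(),round(r["conf"],2)) for r in arm.mark_of("wrist",t)[:3]])
print(proj(c,[.602,-.267,.189]),proj(c,[.517,-.269,.203]))
E
```

```text
3.7 [ 0.46119304 -0.27055744  0.36394132] [-3.30431927e-03  3.14094175e+00  1.73257403e-04] [-0.09417586  0.22046281  0.66402715  1.63696831 -0.13961766  1.33169975
  2.16409838]
basket [([320.0, 244.3], 0.9), ([119.4, 72.4], 0.84), ([322.4, 88.8], 0.6)]
handle [([326.4, 75.5], 0.7), ([174.9, 367.9], 0.63), ([321.9, 279.3], 0.62)]
eye [([316.1, 339.0], 0.84), ([392.5, 34.3], 0.8), ([84.2, 134.7], 0.72)]
hook_foot [([314.7, 346.2], 0.62), ([504.5, 184.1], 0.26)]
stand []
[318.84018254 345.38940918] [317.23828559 277.44512805]
```

View pics/w1.png

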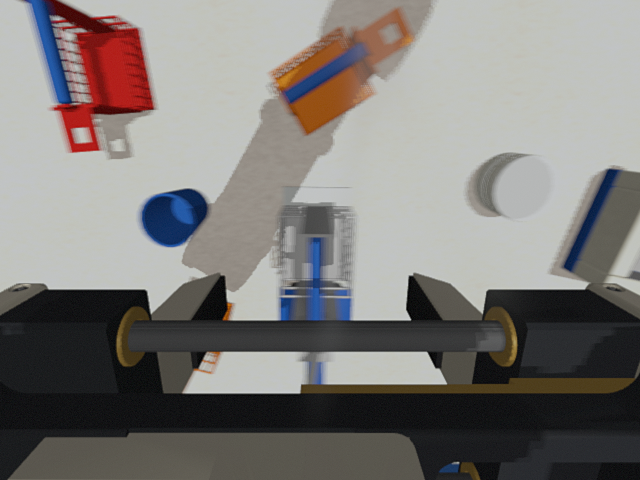

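The basket's handle runs straight along the image column from about (317,235) to (317,320), so its yaw is near 0. The gripper bar hides the prong at (316,345). Moving ahead by 100 mm to see it.

Call:
arm_command(
  fingers=[0, 0, 0, 0],
  offset=[
    [0.05, 0, 0],
    [0.05, 0, 0],
    [0, 0, 0],
    [0, 0, 0],
  ],
  spin=[0, 0, 0, 0],
)

```text
time_s: 4.5
eef_pos: [0.561, -0.2685, 0.3636]
tool_rot: [0.004, -3.141, -0.0]
contact_force: [-0.6, 0.2, 0.2]
grip_width: 0.0919
gripper_force: 0.0
```

```bash
python3 - <<'E'
from h import *
s=arm.sense();print(s["time_s"],s["eef_pos"])
c=P("wrist");im=arm.capture("wrist");cv2.imwrite("pics/w2.png",im);np.savez("w2.npz",**c)
for t in ["basket","handle","eye","hook_foot"]:
    print(t,[(np.round(np.array(r["xy"])*[640,480],1).tolist(),round(r["conf"],2)) for r in arm.mark_of("wrist",t)[:3]])
f=proj(c,[.602,-.267,.189]);print(f,proj(c,[.517,-.269,.203]))
im=cv2.imread("pics/w2.png");x,y=int(f[0]),int(f[1]);print(x-80,y-100)
cv2.imwrite("pics/w2c.png",cv2.resize(im[y-100:y+50,x-100:x+100],None,fx=4,fy=4,interpolation=2))
E
```

```text
4.5 [ 0.56095146 -0.26846026  0.36357004]
basket [([316.9, 162.2], 0.77), ([199.7, 266.6], 0.75), ([321.8, 4.8], 0.68)]
handle [([318.0, 178.6], 0.68), ([166.1, 300.0], 0.65)]
eye [([184.6, 241.6], 0.7), ([61.6, 34.6], 0.62)]
hook_foot [([314.7, 260.4], 0.7), ([318.8, 254.7], 0.59)]
[317.11917317 258.1905354 ] [315.20013053 172.35257538]
237 158
```

View pics/w2c.png

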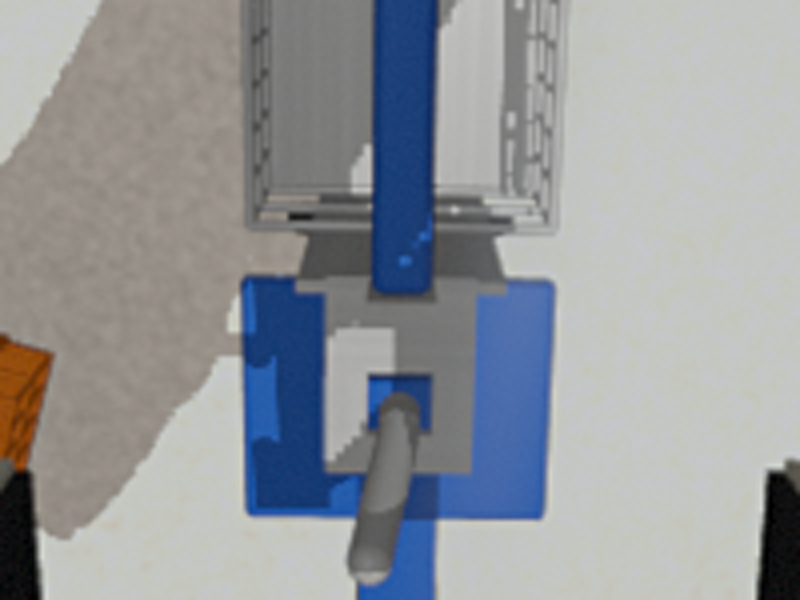

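The crop shows the eye at crop (400,405), the prong's foot at about (400,410) and its tip at (370,563), that is image (309.5,298.7). It leans mainly toward world +x and slightly -y. Working out the angles.

```bash
python3 - <<'E'
from h import *
c2=dict(np.load("w2.npz"));c1=dict(np.load("w1.npz"))
px=lambda u,v:(217+u/4,158+v/4)
r=lambda x:np.round(x,4).tolist()
tip=onz(c2,px(370,563),.249); bend=onz(c2,px(400,408),.201)
print("tip",r(tip),"bend",r(bend),"diff",r(tip-bend),np.degrees(np.arctan2(*(tip-bend)[1::-1])))
print("eye",r(onz(c2,px(400,404),.193)))
print("handle front end", r(onz(c2,px(403,293),.211)))
print("handle tri",tri([ray(c1,(321.9,279.3)),ray(c2,(318,178.6))]))
im=cv2.imread("pics/w2.png");hsv=cv2.cvtColor(im,cv2.COLOR_BGR2HSV)
m=cv2.inRange(hsv,(105,120,40),(125,255,255));m[232:]=0;m[:,:280]=0;m[:,350:]=0
ys,xs=np.nonzero(m);print(xs.min(),xs.max(),ys.min(),ys.max())
for y in range(ys.min(),ys.max()+1,12):
  k=xs[ys==y];print(y,k.min(),k.max(),r(onz(c2,(k.mean()+.0,y),.211)[:2]))
im1=cv2.imread("pics/w1.png");m=cv2.inRange(cv2.cvtColor(im1,cv2.COLOR_BGR2HSV),(105,120,40),(125,255,255));m[:,:305]=0;m[:,330:]=0;ys1,xs1=np.nonzero(m[:285]);print("w1 handle top row",ys1[ys1>150].min())
y1=ys1[ys1>150].min();print("far end tri",tri([ray(c1,(317,y1)),ray(c2,(317,ys.min()))]))
E
```

```text
tip [0.615, -0.2734, 0.249] bend [0.5993, -0.2672, 0.201] diff [0.0157, -0.0062, 0.048] -21.655104983924513
eye [0.6013, -0.2671, 0.193]
handle front end [0.5681, -0.2666, 0.211]
handle tri (array([ 0.52375443, -0.26540651,  0.19239829]), [np.float64(0.0010764965627159358), np.float64(0.0010764965627159744)])
280 349 121 231
121 312 321 [0.4748, -0.268]
133 311 326 [0.4841, -0.2663]
145 311 325 [0.4937, -0.2667]
157 311 325 [0.5034, -0.2667]
169 311 325 [0.5133, -0.2666]
181 311 324 [0.5234, -0.267]
193 310 324 [0.5337, -0.2674]
205 311 324 [0.5442, -0.2669]
217 310 324 [0.555, -0.2673]
229 280 349 [0.566, -0.2721]
w1 handle top row 238
far end tri (array([ 0.47480015, -0.26847777,  0.2115326 ]), [np.float64(0.0008841446774697575), np.float64(0.0008841446774698352)])
```

The prong leans about 22° from +x toward -y. The handle's middle is at (0.521,-0.267) with its top at 0.2115, both triangulated, and the yaw is about 0. Now grasping.

Call:
arm_command(
  fingers=[0, 0, 0, 0, 0, 0, 0, 0],
  offset=[
    [-0.04, 0.0015, 0],
    [0, 0, -0.03],
    [0, 0, -0.035],
    [0, 0, -0.035],
    [0, 0, -0.03],
    [0, 0, -0.02],
    [0, 0, -0.0126],
    [0, 0, 0],
  ],
  spin=[0, 0, 0, 0, 0, 0, 0, 0],
  force=15,
)

```text
time_s: 5.75
eef_pos: [0.5208, -0.2677, 0.2009]
tool_rot: [0.002, -3.141, -0.001]
contact_force: [-0.7, -0.3, -0.2]
grip_width: 0.0921
gripper_force: 0.0
```

Call:
arm_command(
  fingers=[1, 1, 1, 1, 1, 1],
  offset=[
    [0, 0, 0],
    [0, 0, 0],
    [0, 0, 0],
    [0, 0, 0],
    [0, 0, 0],
    [0, 0, 0],
  ],
  spin=[0, 0, 0, 0, 0, 0],
  force=15,
)

```text
time_s: 6.5
eef_pos: [0.5211, -0.2678, 0.2011]
tool_rot: [0.002, -3.142, -0.0]
contact_force: [0.3, -0.5, 0.1]
grip_width: 0.0365
gripper_force: 0.0
```

Call:
arm_command(
  fingers=[1, 1, 1, 1, 1, 1],
  offset=[
    [0, 0, 0],
    [0, 0, 0],
    [0, 0, 0],
    [0, 0, 0],
    [0, 0, 0],
    [0, 0, 0],
  ],
  spin=[0, 0, 0, 0, 0, 0],
  force=45,
)

```text
time_s: 7.25
eef_pos: [0.5211, -0.2678, 0.2011]
tool_rot: [0.002, -3.142, -0.0]
contact_force: [0.0, -0.1, 0.4]
grip_width: 0.0138
gripper_force: 45.0
```

Call:
arm_command(
  fingers=[1, 1, 1, 1],
  offset=[
    [0, 0, 0.002],
    [0, 0, 0.002],
    [0, 0, 0.002],
    [0, 0, 0],
  ],
  spin=[0, 0, 0, 0],
)

```text
time_s: 7.75
eef_pos: [0.5212, -0.2677, 0.2073]
tool_rot: [-0.003, 3.142, 0.0]
contact_force: [0.8, 0.4, -0.6]
grip_width: 0.0137
gripper_force: 45.0
```

Call:
arm_command(
  fingers=[1, 1, 1, 1],
  offset=[
    [0, 0, 0.002],
    [0, 0, 0.002],
    [0, 0, 0.002],
    [0, 0, 0],
  ],
  spin=[0, 0, 0, 0],
)

```text
time_s: 8.25
eef_pos: [0.5217, -0.2676, 0.2132]
tool_rot: [-0.003, 3.141, -0.0]
contact_force: [5.9, -0.1, -5.5]
grip_width: 0.0138
gripper_force: 45.0
```

```bash
python3 - <<'E'
from h import *
s=arm.sense();print(s["time_s"],s["eef_pos"],s["contact_force"],s["wrist_torque"])
c=P("wrist");im=arm.capture("wrist");cv2.imwrite("pics/w3.png",im)
s=P("scene");im=arm.capture("scene")
f=proj(s,[.602,-.267,.2]);x,y=map(int,f)
cv2.imwrite("pics/s3c.png",cv2.resize(im[y-40:y+50,x-50:x+70],None,fx=6.6,fy=6.6,interpolation=2)); print(x-50,y-40)
E
```

```text
8.25 [ 0.5217174  -0.26756692  0.21322412] [ 5.89605399 -0.12420903 -5.46862596] [ 0.13596477 -0.79893312  0.0193682 ]
208 170
```

View pics/s3c.png

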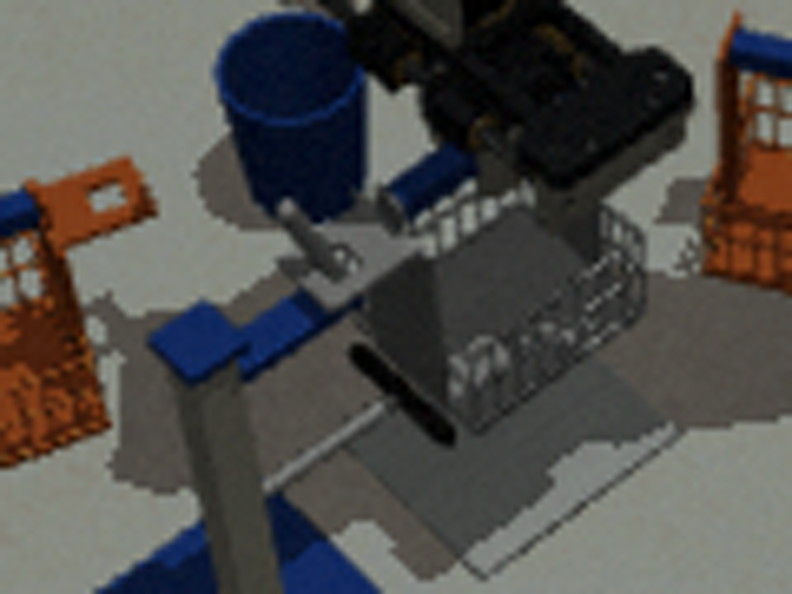

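Lifted 12 mm, the bent prong is pressing on the eye toward +x, as expected. The bar is now clear, so I centre the eye.

Call:
arm_command(
  fingers=[1, 1, 1, 1],
  offset=[
    [0.0018, 0, 0],
    [0.0017, -0.0003, 0],
    [0, 0, 0],
    [0, 0, 0],
  ],
  spin=[0, 0, 0, 0],
)

```text
time_s: 8.85
eef_pos: [0.5244, -0.2682, 0.2131]
tool_rot: [0.002, -3.141, -0.0]
contact_force: [-0.2, 0.6, -2.2]
grip_width: 0.0135
gripper_force: 45.0
```

Free, with only the weight on the wrist. Following the prong.

Call:
arm_command(
  fingers=[1, 1, 1, 1, 1],
  offset=[
    [0.0009, -0.0004, 0.003],
    [0.0009, -0.0004, 0.003],
    [0.0009, -0.0004, 0.003],
    [0.0009, -0.0004, 0.003],
    [0, 0, 0],
  ],
  spin=[0, 0, 0, 0, 0],
)

```text
time_s: 9.48
eef_pos: [0.5285, -0.2698, 0.2254]
tool_rot: [-0.003, 3.141, -0.0]
contact_force: [-0.4, 0.8, -3.1]
grip_width: 0.0139
gripper_force: 45.0
```

Call:
arm_command(
  fingers=[1, 1, 1, 1, 1],
  offset=[
    [0.0009, -0.0004, 0.003],
    [0.0009, -0.0004, 0.003],
    [0.0009, -0.0004, 0.003],
    [0.0009, -0.0004, 0.003],
    [0, 0, 0],
  ],
  spin=[0, 0, 0, 0, 0],
)

```text
time_s: 10.1
eef_pos: [0.5321, -0.2714, 0.2374]
tool_rot: [-0.003, 3.141, -0.0]
contact_force: [-0.1, -0.2, -2.6]
grip_width: 0.0134
gripper_force: 45.0
```

Call:
arm_command(
  fingers=[1, 1, 1, 1, 1],
  offset=[
    [0.0009, -0.0004, 0.003],
    [0.0009, -0.0004, 0.003],
    [0.0009, -0.0004, 0.003],
    [0.0009, -0.0004, 0.003],
    [0, 0, 0],
  ],
  spin=[0, 0, 0, 0, 0],
)

```text
time_s: 10.72
eef_pos: [0.5357, -0.273, 0.2494]
tool_rot: [-0.003, 3.141, -0.0]
contact_force: [0.4, -0.4, -1.9]
grip_width: 0.0134
gripper_force: 45.0
```

Call:
arm_command(
  fingers=[1, 1, 1, 1, 1],
  offset=[
    [0.0009, -0.0004, 0.003],
    [0.0009, -0.0004, 0.003],
    [0.0009, -0.0004, 0.003],
    [0.0004, -0.0002, 0.003],
    [0, 0, 0],
  ],
  spin=[0, 0, 0, 0, 0],
)

```text
time_s: 11.35
eef_pos: [0.5387, -0.2744, 0.2614]
tool_rot: [-0.003, 3.141, -0.0]
contact_force: [-0.1, -0.8, -2.9]
grip_width: 0.0133
gripper_force: 45.0
```

Off the prong's tip with no strain. Raising further, drawing away toward -x, then heading for the bath.

Call:
arm_command(
  fingers=[1, 1, 1, 1, 1, 1, 1, 1],
  offset=[
    [0, 0, 0.01],
    [0, 0, 0.012],
    [-0.01, 0, 0],
    [-0.025, 0, 0],
    [-0.03, 0, 0],
    [-0.03, 0, 0],
    [-0.015, 0, 0],
    [0, 0, 0],
  ],
  spin=[0, 0, 0, 0, 0, 0, 0, 0],
)

```text
time_s: 12.35
eef_pos: [0.428, -0.2744, 0.2835]
tool_rot: [-0.001, 3.141, 0.001]
contact_force: [1.0, -0.5, -2.5]
grip_width: 0.014
gripper_force: 45.0
```

Call:
arm_command(
  fingers=[1, 1, 1, 1, 1, 1, 1, 1, 1, 1],
  offset=[
    [0.01, 0.02, 0],
    [0.01, 0.03, 0],
    [0.01, 0.04, 0],
    [0.01, 0.04, 0],
    [0.01, 0.04, 0],
    [0.01, 0.04, 0],
    [0, 0.04, 0],
    [0, 0.03, 0],
    [0, 0, 0],
    [0, 0, 0],
  ],
  spin=[0, 0, -2, -2, -2, -2, -2, -2, 0, 0],
)

```text
time_s: 13.6
eef_pos: [0.4891, 0.0055, 0.2831]
tool_rot: [0.325, 3.125, -0.001]
contact_force: [-0.1, -1.7, -2.3]
grip_width: 0.0134
gripper_force: 45.0
```

```bash
python3 - <<'E'
from h import *
s=arm.sense();print(s["time_s"],s["eef_pos"],s["tool_rot"],s["contact_force"])
c=P("wrist");im=arm.capture("wrist");cv2.imwrite("pics/w4.png",im);np.savez("w4.npz",**c)
for t in ["bath","bath_floor"]:
    print(t,[(np.round(np.array(r["xy"])*[640,480],1).tolist(),round(r["conf"],2)) for r in arm.mark_of("wrist",t)[:3]])
E
```

```text
13.6 [0.48913723 0.0055358  0.28308942] [ 3.24745062e-01  3.12450352e+00 -8.66725302e-04] [-0.05074428 -1.71704169 -2.33298112]
bath [([482.5, 193.4], 0.83)]
bath_floor [([490.3, 198.0], 0.85)]
```

View pics/w4.png

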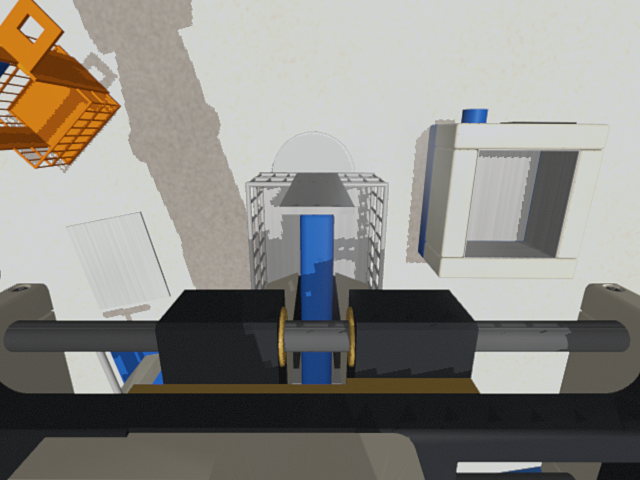

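The wrist view shows the bath rim at about (440–608,124–278), with the tank opening at about (470–580,150–257) and nearly parallel to the gripper. The basket hangs level in the gripper. I zoom in to get the corners exactly.

```bash
python3 - <<'E'
import cv2
im=cv2.imread("pics/w4.png");cv2.imwrite("pics/w4c.png",cv2.resize(im[110:290,415:625],None,fx=3.3,fy=3.3,interpolation=2))
E
```

```text
(no output)
```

View pics/w4c.png

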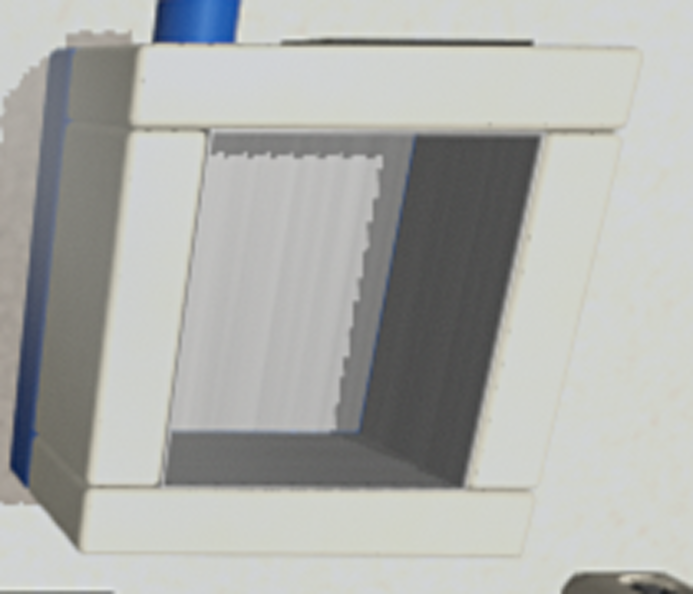

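Opening corners in the crop: TL (211,131), TR (541,135), BR (467,488), BL (162,486). Converting these to the bath's pose.

```bash
cat > bath.py <<'E'
from h import *
def bath(c,inn,out):
    for nm,q,(L,W) in [("in",inn,(.112,.098)),("out",out,(.16,.146))]:
        X=np.array([onz(c,p,.085)[:2] for p in q]); TL,TR,BR,BL=X
        ctr=X.mean(0); ex=(BL-TL+BR-TR)/2; ey=(TR-TL+BR-BL)/2
        print(nm,"ctr",np.round(ctr,4),"len",np.round([np.linalg.norm(ex),np.linalg.norm(ey)],4),"yaw",np.round(np.degrees([np.arctan2(ex[1],ex[0]),np.arctan2(-ey[0],ey[1])]),2))
E
python3 - <<'E'
from bath import *
c=dict(np.load("w4.npz"))
k=lambda L:[(415-.35+u/3.3,110-.35+v/3.3) for u,v in L]
bath(c,k([(211,131),(541,135),(467,488),(162,486)]),k([(135,45),(641,50),(521,556),(82,551)]))
t,s=P("top"),P("scene")
print("floor: wrist/top/scene", *[np.round(onz(a,p,.025)[:2],4) for a,p in [(c,(490.3,198)),(t,(208.6,233.9)),(s,(400.3,337.4))]], tri([ray(c,(490.3,198)),ray(s,(400.3,337.4)),ray(t,(208.6,233.9))]))
# handle rear end relative to tcp, at top of handle z=tcp+.010
p=np.array([.48914,.00554]);e=onz(c,(316.5,214.5),.28309+.010)[:2];d=e-p;print("rear end rel",d,np.linalg.norm(d),np.degrees(np.arctan2(-d[1],-d[0])))
R=cv2.Rodrigues(arm.sense()["tool_rot"])[0];print("tool y deg",np.degrees(np.arctan2(R[1,1],R[0,1])))
E
```

```text
in ctr [0.5254 0.2069] len [0.1099 0.0969] yaw [-11.79 -12.4 ]
out ctr [0.525  0.2064] len [0.1566 0.1438] yaw [-11.66 -12.48]
floor: wrist/top/scene [0.5287 0.2071] [0.5338 0.2047] [0.5242 0.2056] (array([0.52884619, 0.20494465, 0.03095847]), [np.float64(0.001881771964470353), np.float64(0.0028286791927588607), np.float64(0.004048666352311814)])
rear end rel [-0.0459752   0.01032875] 0.04712114447774454 -12.661796611091745
tool y deg 78.00509161153985
```

The bath's centre is at (0.5255,0.2068) with yaw -12.1°, and the gripper is at -12°. Moving above it.

Call:
arm_command(
  fingers=[1, 1, 1, 1, 1, 1, 1, 1, 1],
  offset=[
    [0.006, 0.02, 0],
    [0.006, 0.04, 0],
    [0.008, 0.05, 0],
    [0.008, 0.05, 0],
    [0.006, 0.031, 0],
    [0.0024, 0.0103, 0],
    [0, 0, -0.03],
    [0, 0, -0.035],
    [0, 0, 0],
  ],
  spin=[0, 0, 0, 0, 0, 0, 0, 0, 0],
)

```text
time_s: 14.88
eef_pos: [0.5234, 0.2058, 0.2161]
tool_rot: [-0.327, -3.12, 0.005]
contact_force: [-0.3, 0.5, -1.8]
grip_width: 0.0139
gripper_force: 45.0
```

```bash
python3 - <<'E'
from h import *
s=arm.sense();print(s["time_s"],s["eef_pos"],s["tool_rot"],s["contact_force"])
c=P("wrist");im=arm.capture("wrist");cv2.imwrite("pics/w5.png",im);np.savez("w5.npz",**c)
m=im[80:300,200:440];cv2.imwrite("pics/w5c.png",cv2.resize(m,None,fx=2.7,fy=2.7,interpolation=2)[:600])
E
```

```text
14.875 [0.5234452  0.20579642 0.21613794] [-0.32724063 -3.12035786  0.00469996] [-0.28070879  0.4960655  -1.81624498]
```

View pics/w5c.png

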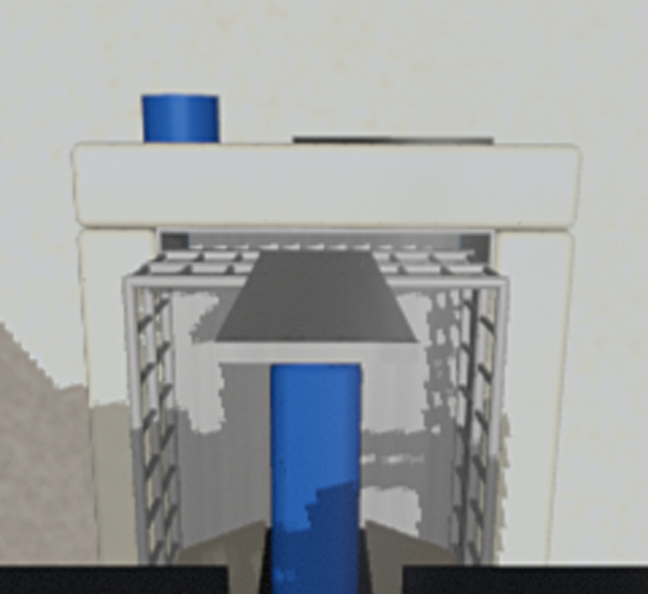

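The basket sits over the opening. Opening corners show at crop (155,230) and (496,230), and the basket's middle is at column 316. Checking the offset.

```bash
python3 - <<'E'
from h import *
c=dict(np.load("w5.npz"));s=arm.sense();p=s["eef_pos"]
px=lambda u,v:(200-.3+u/2.7,80-.3+v/2.7)
R=cv2.Rodrigues(s["tool_rot"])[0];a=R[:2,1];a=a/np.linalg.norm(a);b=np.array([a[1],-a[0]]);print("yaw",np.degrees(np.arctan2(b[1],b[0])))
f=lambda u,v,z:np.round((np.array([b,a])@(onz(c,px(u,v),z)[:2]-p[:2]))*1e3,1)
print("tilt",R[:,2])
print("opening L,R",f(155,230,.085),f(496,230,.085)," outer",f(73,145,.085),f(580,147,.085))
print("rim basket L,R",f(124,282,.155),f(508,282,.155),"handle end",f(316,364,p[2]+.010))
print("basket underside rear corners?",f(172,248,.1),f(475,250,.1))
E
```

```text
yaw -11.976302252528795
tilt [-0.00167364 -0.00113606 -0.99999795]
opening L,R [-54.6 -46.8] [-54.6  51.8]  outer [-78.2 -68.8] [-77.6  74.2]
rim basket L,R [-49.7 -41.9] [-49.7  41.8] handle end [-48.5   0.1]
basket underside rear corners? [-51.1 -39.7] [-50.6  43.5]
```

Shift +2 mm in both x and y, then lower.

Call:
arm_command(
  fingers=[1, 1, 1, 1, 1, 1, 1, 1],
  offset=[
    [0.0021, 0.0019, 0],
    [0, 0, 0],
    [0, 0, -0.008],
    [0, 0, -0.012],
    [0, 0, -0.012],
    [0, 0, -0.012],
    [0, 0, -0.008],
    [0, 0, 0],
  ],
  spin=[0, 0, 0, 0, 0, 0, 0, 0],
)

```text
time_s: 15.92
eef_pos: [0.5267, 0.2087, 0.1653]
tool_rot: [-0.326, -3.124, 0.001]
contact_force: [-0.7, -0.1, -1.6]
grip_width: 0.0131
gripper_force: 45.0
```

Call:
arm_command(
  fingers=[1, 1, 1, 1, 1, 1],
  offset=[
    [-0.001, -0.001, -0.005],
    [0, 0, -0.006],
    [0, 0, -0.005],
    [0, 0, -0.003],
    [0, 0, -0.002],
    [0, 0, 0],
  ],
  spin=[0, 0, 0, 0, 0, 0],
)

```text
time_s: 16.68
eef_pos: [0.5261, 0.2079, 0.145]
tool_rot: [-0.326, -3.125, 0.0]
contact_force: [1.1, 0.2, -2.2]
grip_width: 0.0132
gripper_force: 45.0
```

Call:
arm_command(
  fingers=[1, 1, 1, 1],
  offset=[
    [0, 0, -0.001],
    [0, 0, -0.001],
    [0, 0, -0.001],
    [0, 0, 0],
  ],
  spin=[0, 0, 0, 0],
)

```text
time_s: 17.18
eef_pos: [0.526, 0.2079, 0.142]
tool_rot: [-0.326, -3.125, 0.0]
contact_force: [-0.4, 0.1, -3.0]
grip_width: 0.0135
gripper_force: 45.0
```

Call:
arm_command(
  fingers=[1, 1, 1],
  offset=[
    [0, 0, -0.0005],
    [0, 0, -0.0005],
    [0, 0, 0],
  ],
  spin=[0, 0, 0],
)

```text
time_s: 17.55
eef_pos: [0.5267, 0.2079, 0.1417]
tool_rot: [0.326, 3.123, 0.001]
contact_force: [0.5, -1.3, 4.1]
grip_width: 0.0135
gripper_force: 45.0
```

Contact at 4 N. Easing the grip, then letting go.

Call:
arm_command(
  fingers=[1, 1, 1, 1],
  offset=[
    [0, 0, 0],
    [0, 0, 0],
    [0, 0, 0],
    [0, 0, 0],
  ],
  spin=[0, 0, 0, 0],
  force=4,
)

```text
time_s: 18.05
eef_pos: [0.5266, 0.2079, 0.1416]
tool_rot: [0.326, 3.123, 0.001]
contact_force: [1.3, -1.0, 5.7]
grip_width: 0.014
gripper_force: 4.0
```

Call:
arm_command(
  fingers=[0.7, 0.5, 0.3, 0.3, 0.3, 0.3],
  offset=[
    [0, 0, 0],
    [0, 0, 0],
    [0, 0, 0],
    [0, 0, 0],
    [0, 0, 0],
    [0, 0, 0],
  ],
  spin=[0, 0, 0, 0, 0, 0],
)

```text
time_s: 18.8
eef_pos: [0.5261, 0.2079, 0.1411]
tool_rot: [0.326, 3.125, 0.0]
contact_force: [-0.4, 0.7, -0.0]
grip_width: 0.0636
gripper_force: 0.0
```

Released. Retreating upward and checking.

Call:
arm_command(
  fingers=[0.3, 0.3, 0.3, 0.3, 0.3, 0.3, 0.3, 0.3],
  offset=[
    [0, 0, 0.01],
    [0, 0, 0.02],
    [0, 0, 0.03],
    [0, 0, 0.04],
    [0, 0, 0.05],
    [0, 0, 0.03],
    [0, 0, 0],
    [0, 0, 0],
  ],
  spin=[0, 0, 0, 0, 0, 0, 0, 0],
)

```text
time_s: 19.8
eef_pos: [0.5257, 0.2078, 0.3208]
tool_rot: [-0.326, -3.124, 0.0]
contact_force: [0.3, 0.6, 0.4]
grip_width: 0.0642
gripper_force: 0.0
```

```bash
python3 - <<'E'
from h import *
s=arm.sense();print(s["time_s"],s["eef_pos"],s["contact_force"])
w=arm.capture("wrist");sc=arm.capture("scene")
cv2.imwrite("pics/end.png",np.hstack([cv2.resize(w[60:320,180:460],(420,390)),cv2.resize(sc[230:390,300:456],(380,390),interpolation=2)]))
E
```

```text
19.8 [0.52567125 0.2078034  0.32079524] [0.33167434 0.62927244 0.44836892]
```

View pics/end.png

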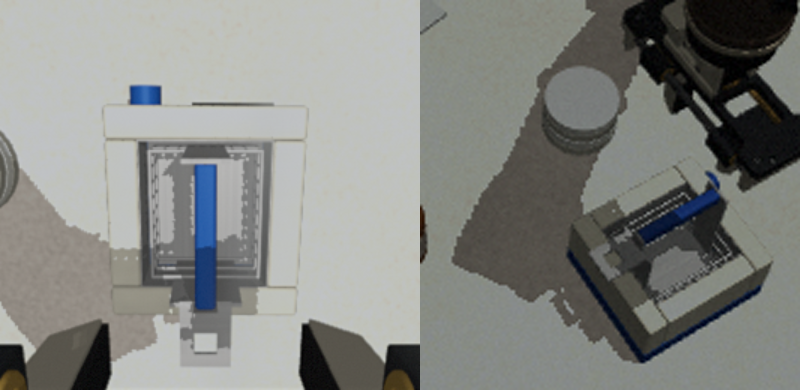

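The basket stands level in the tank, centred around (205,215) in the left view with even gaps all round. The gripper is clear and the dishes are undisturbed.

```bash
python3 -c "
from rig import arm
print(arm.finish_job())"
```

```text
the job is handed in; nothing more can be done
None
```

The basket is off the hook and stands level on the tank floor, released, and the job is handed in at about 20 s of the 72 s; hook-side forces read at the wrist peaked at about 8 N, and I did not re-check the bottle and beaker in a final picture.

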